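# Slide a display board with its pot out over the shop counter's edge

## Robot

A 7-joint arm with a two-finger parallel gripper is mounted at the origin on the work surface. World frame = base frame: x ahead of the robot, y to its left, z up, the work surface at z = 0. Lengths are in m, angles in rad, forces in N, time in s.
With the tool pointing down it reaches from about 0.425 to 0.925 m from the base axis. Payload 6.8 kg.
Tool frame: the origin (TCP) lies midway between the tips of the shut fingers; the grasp point (between the pads) lies 19 mm behind it; z points along the fingers, y is the line along which they close (so a half turn about z gives the same grasp; the last joint's range is limited). The gripper opens to 85 mm and grips with 20 to 120 N. Pads are 22 mm wide; open, the fingers measure 114 mm over their backs; the gripper's body (76 mm by 85 mm) begins 54 mm behind the grasp point. The pads swing forward as they close: fully open they stand 13 mm farther back than shut.
Start: joints at [1.06, 0.477, 0.022, 1.555, -0.011, 1.109, -0.083], TCP at [0.265, -0.621, 0.231] pointing down, gripper open.
Joint ranges: [-2.96, 2.96], [-0.34, 2.1], [-1.41, 1.46], [0.24, 2.44], [-1.37, 4.51], [0.17, 1.92], [-2.96, 2.96]. Speed limits (rad/s): [2.39, 2.39, 3.14, 3.14, 3.14, 3.14, 3.14].

## Interface

Orientations are given as a unit quaternion [w, x, y, z].
In Python, from station import bot gives the robot as it stands.
- The arm moves only by the tool jog_arm, never from a script. Its argument "rows" is a list of rows, each an object of numbers: "fingers": the finger opening in mm, from 0 to 85.4; "x", "y", "z": the shift along the tool's x, y, z in mm; "ax", "ay", "az": the turn, a rotation vector about the tool's x, y, z in degrees. A call has exactly 8 rows; each row shifts and turns the commanded pose from where the row before left it, along the tool's axes as they then stand; what a row does not reach is not made up. A row lasts 1/10 s, in which the tool goes at most 50 mm and 8.59 degrees, less where a joint would pass 70% of its speed; a pose out of reach is approached as far as the arm can. A call with a gripper value outside its range is refused whole. The fingers move at their own pace and stop on an object; "force" is the grip in N (left out, the last holds). Time passes only in rows, so rows that do not move let the fingers close, or fill a call up. It gives the time, the measured TCP pose, the force, the opening and the grip force at its end, in the units of the state.
- bot.get_obs(): the state, without advancing time (a new reading comes with each control period).
- bot.read_camera(name): name is "scene" or "top"; returns a dict with "pixels" (480x640x3 uint8, red, green, blue), "vertical_fov" (degrees; the focal length in pixels is half the picture's height over the tangent of half this angle, whatever the lens; pixels are square), "cx", "cy" (the principal point, pixels), "world_from_camera" (4x4, takes a point from camera to world coordinates). Camera axes: x right, y down, z forward; pixel columns grow to the right and rows downward; lengths in m; the calibration is good to about 2 mm. A picture is of the moment at which its call begins. There is no depth.
- bot.hand_in(): hands the job in; it is judged then, once.
The state is a dict: "t": time; "q": joint angles; "joint_vel": joint speeds; "joint_torque": joint torques, N m; "eef_pos": TCP position; "tool_rot": TCP orientation; "contact_force": force on the tool from outside, world axes, zero at the start; "torque": the same for the moment, N m; "gripper_width": opening from 0.0 (shut) to 1.0 (fully open); "grasp_force": force on a finger pad.
Only numpy, scipy, OpenCV 4.12 (cv2) and the standard library are available. Lean on these libraries where they do the work, as an engineer would, in place of code of your own. Each camera call takes 0.05 s, during which the arm holds its last target. There are 200 camera calls.

## Task

The customer across the counter wants the long display board with the oblong bonsai pot on it, but it lies flat and no finger fits under it. With the pot riding on it, gently slide that board toward the far edge of the counter until its long side sticks out 4 to 6 cm past the edge, parallel to the edge, and leave it lying there. Push the board only: do not lift or tip it, do not touch the pot and keep it standing where it is on the board, and leave the square board with its round pot, the steel ruler and the small square pot where they are.

Things in the scene. Friction and masses are not known exactly. Their poses are not given: they have to be found in the camera images.
- far_edge (a point): the middle of the counter's straight far edge, at the height of its top surface (z = 0). Its x axis points level out over the edge, at right angles to it, away from the robot; its y axis runs along the edge to the left; beyond the edge is an open drop to the floor. The counter top is 30 mm thick and the edge 1500 mm long. The counter may stand up to 6 degrees askew to the robot
- long_board: thin brown wooden display board, loose, 150 mm (its x) by 240 mm (its y, the long side) by 12 mm thick, lying flat; origin at the centre of its underside. Its x axis points roughly to the far edge (within 20 degrees), so the long side to be slid out is the one 75 mm along +x. About 0.2 to 0.35 kg; it slides on the counter with ordinary friction and stays where it is left
- oblong_pot: brown unglazed rectangular bonsai pot with flared walls, a lip and four feet, empty, about 0.3 kg, 85 mm (its x) by 120 mm (its y) at the lip, 45 mm high, standing loose near the middle of the long board, its top 57 mm above the counter; origin at the centre of its underside, on the board's top
- square_board: thin board of the same brown wood but square, 150 by 150 by 12 mm, lying flat beside the long board with the round pot on it; origin at the centre of its underside. To be left alone
- round_pot: round dark brown pot, 86 mm across the lip and 45 mm high, standing on the square board; origin at the centre of its underside. To be left alone
- ruler: steel ruler 300 mm (its x) by 30 mm by 2 mm, lying flat on the right; origin at the centre of its underside. To be left alone
- mini_pot: small square brown pot 65 by 65 mm and 55 mm high, standing on the counter on the left; origin at the centre of its underside. To be left alone
Not all that is in view belongs to the job. Leave any green look-alike of the oblong_pot alone.

How it is judged:
By the outcome, as a careful person would: the job done as asked, in the order asked, and still so for the second after the job is handed in, with the robot touching nothing.
It also fails if it takes over 51 s, if anything falls off the work surface, if the arm or the gripper's body presses on something with over 40 N, if the wrist force passes 120 N, or if a joint passes its speed limit or range.

## Working session

There is one attempt and no reset: what is moved stays moved. The work goes in short steps, Python scripts to look and compute and a tool call to move; the robot and the scene stay as the last step left them, time stands still between calls to the robot, and variables do not carry over. Pictures are saved under pics/ and viewed, at most 10 in all, crops included, and the job is handed in when it is done.

Besides the shell and the picture viewer there is one more tool, called after "Request:" as a command line: name --argument value ..., lists and objects as JSON in quotes. jog_arm: Moves the arm, as the interface text tells. Its arguments: {"type":"object","properties":{"rows":{"type":"array","items":{"type":"object","properties":{"fingers":{"type":"number"},"x":{"type":"number"},"y":{"type":"number"},"z":{"type":"number"},"ax":{"type":"number"},"ay":{"type":"number"},"az":{"type":"number"}}}},"force":{"type":"number"}},"required":["rows"]}

```bash
mkdir -p pics; ls
python3 - <<'E'
from station import bot
import cv2,numpy as np
o=bot.get_obs();print(o['t'],o['eef_pos'],o['tool_rot'],o['contact_force'],o['gripper_width'])
for n in('scene','top'):
    c=bot.read_camera(n);cv2.imwrite(f'pics/{n}0.png',c['pixels'][:,:,::-1]);print(n,c['vertical_fov'],c['cx'],c['cy'],np.round(c['world_from_camera'],4).tolist())
E
```

```text
pics
0.0 [ 0.26435132 -0.62042956  0.23033163] [-8.89277228e-04  9.79784555e-01  2.00053429e-01 -2.44723685e-04] [-0.44478438 -0.22080765  0.43703219] 0.9986786285665908
scene 55.52529896691873 320.3005415135425 237.88475477413638 [[-0.4714, 0.5779, -0.6663, 1.4785], [0.8818, 0.2954, -0.3676, 0.5242], [-0.0156, -0.7608, -0.6488, 0.956], [0.0, 0.0, 0.0, 1.0]]
top 42.592983165567254 322.75373075839707 239.21565883487557 [[0.0225, -0.9883, 0.1511, 0.3151], [-0.9996, -0.0244, -0.0112, 0.0125], [0.0148, -0.1508, -0.9885, 1.6283], [0.0, 0.0, 0.0, 1.0]]
```

View pics/top0.png

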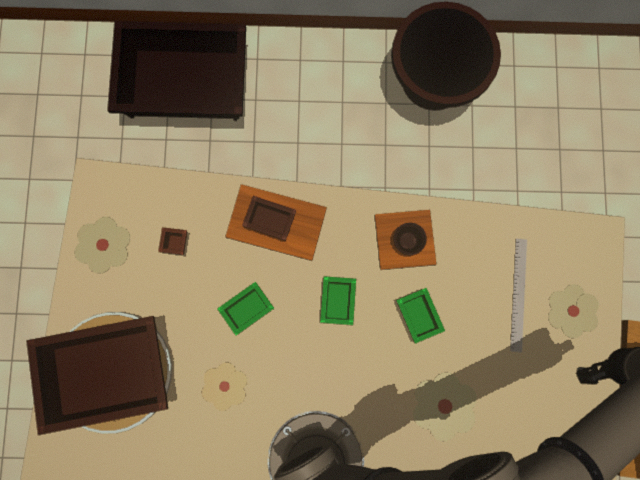

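View pics/scene0.png

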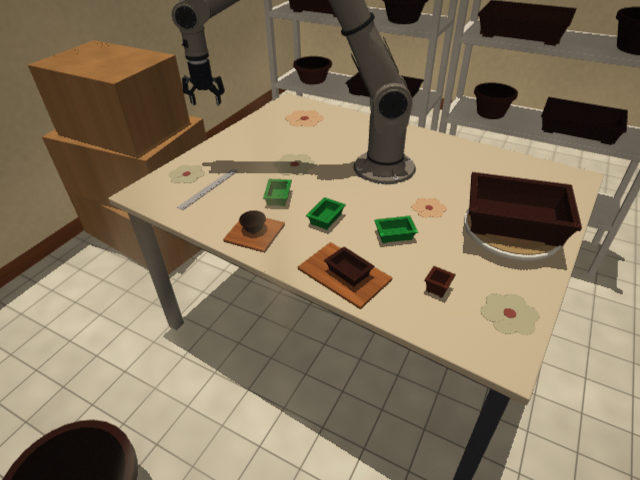

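The top view shows the counter's far edge running from (78,158) to (625,216). The long board's corners are near (241,185), (327,207), (312,260) and (226,238), and the oblong pot is at (270,219). The square board is at (406,239). The scene view agrees.

```bash
cat > h.py <<'E'
import cv2,numpy as np
from station import bot
def ray(c,uv,z):
    uv=np.atleast_2d(np.asarray(uv,float));f=240/np.tan(np.radians(c['vertical_fov'])/2);T=c['world_from_camera']
    d=np.c_[(uv[:,0]-c['cx'])/f,(uv[:,1]-c['cy'])/f,np.ones(len(uv))]@T[:3,:3].T
    s=(z-T[2,3])/d[:,2];return (T[:3,3]+d*s[:,None])[:,:2]
def rect(P):
    (c,s,a)=cv2.minAreaRect((P*1000).astype(np.float32));b=cv2.boxPoints((c,s,a));
    e=b[1]-b[0],b[2]-b[1];e=max(e,key=np.linalg.norm);e=e*np.sign(e[1])
    return np.array(c),sorted(s),np.degrees(np.arctan2(-e[0],e[1])),b   # yaw: board y axis along long side
def measure(pr=True,name='top'):
    c=bot.read_camera('top');im=c['pixels'];cv2.imwrite(f'pics/{name}.png',im[:,:,::-1])
    hsv=cv2.cvtColor(im,cv2.COLOR_RGB2HSV);h,s,v=cv2.split(hsv)
    out={}
    m=((h<17)&(s>150)&(v>90)).astype(np.uint8);m[:165]=0;m[300:]=0
    cs,_=cv2.findContours(m,cv2.RETR_EXTERNAL,cv2.CHAIN_APPROX_NONE)
    for k in sorted(cs,key=cv2.contourArea)[-2:]:
        out['long' if k[:,0,0].mean()<350 else 'sq']=rect(ray(c,k[:,0],.012))
    # edge: counter vs floor: highest gradient per column near the guessed line
    g=cv2.GaussianBlur(s.astype(np.float32),(5,5),0);pts=[]
    lab=cv2.cvtColor(im,cv2.COLOR_RGB2LAB).astype(np.float32)
    gy=np.abs(cv2.Sobel(cv2.GaussianBlur(lab,(3,3),0),cv2.CV_32F,0,1)).sum(2)
    for u in range(90,615):
        y0=158+(u-78)*58/547;r=np.arange(int(y0-6),int(y0+8));pts.append((u,r[np.argmax(gy[r,u])]))
    pts=np.array(pts,float)
    vx,vy,x0,y0=cv2.fitLine(pts.astype(np.float32),cv2.DIST_HUBER,0,.1,.01).ravel()
    L=[(u,y0+(u-x0)*vy/vx) for u in(90,600)];e=ray(c,L,0)*1000
    res=np.abs(pts[:,1]-(y0+(pts[:,0]-x0)*vy/vx))
    d=e[0]-e[1];d/=np.linalg.norm(d);n=np.array([d[1],-d[0]])
    out['edge']=(e[1],d,n)
    if pr:
        print('edge',e,'yaw',np.degrees(np.arctan2(n[1],n[0])),'res',np.median(res))
        for k in('long','sq'):
            if k in out:
                q,sz,a,b=out[k];print(k,q.round(1),np.round(sz,1),'yaw',round(a,2),'corner overhang',((b-e[1])@n).round(1),b.round().tolist())
    # dark pot top on long board (lip z .057)
    dm=((h<20)&(v<80)&(s>60)).astype(np.uint8);dm[:165]=0;dm[300:]=0
    cs,_=cv2.findContours(dm,cv2.RETR_EXTERNAL,cv2.CHAIN_APPROX_NONE)
    for k in cs:
        if cv2.contourArea(k)>300 and pr:
            q,sz,a,b=rect(ray(c,k[:,0],.057));print('dark',q.round(1),np.round(sz,1),'yaw',round(a,1))
    return out
E
python3 - <<'E'
from h import *
measure(name='m0')
E
```

```text
edge [[ 770.88406955  630.74736401]
 [ 654.6182519  -756.0187274 ]] yaw -4.792443407292222 res 0.3851287182054932
long [606.2 119.9] [148.4 238. ] yaw -13.76 corner overhang [-213.3  -66.7  -29.6 -176.2] [[506.0, 22.0], [650.0, -13.0], [707.0, 218.0], [562.0, 253.0]]
sq [ 568.1 -224.6] [148.1 148.8] yaw 6.42 corner overhang [-217.7 -188.7  -43.5  -72.4] [[486.0, -159.0], [503.0, -307.0], [650.0, -290.0], [633.0, -142.0]]
dark [ 562.8 -228.5] [82.  83.9] yaw 45.6
dark [606.8 135.6] [ 84.7 119.1] yaw -17.3
```

Run:
```python
from h import *
c=bot.read_camera('top');h,s,v=cv2.split(cv2.cvtColor(c['pixels'],cv2.COLOR_RGB2HSV))
m=((h>45)&(h<80)&(s>120)).astype(np.uint8)
for k in cv2.findContours(m,0,1)[0]:
    if cv2.contourArea(k)>200:
        for z in(0.0,.045): q,sz,a,b=rect(ray(c,k[:,0],z));print(z,q.round(),np.round(sz),round(a,1),b.round().tolist())
```

```text
0.0 [ 369. -267.] [ 87. 123.] -66.4 [[295.0, -252.0], [330.0, -331.0], [442.0, -282.0], [407.0, -203.0]]
0.045 [ 367. -259.] [ 84. 119.] -66.4 [[296.0, -245.0], [329.0, -322.0], [439.0, -274.0], [405.0, -197.0]]
0.0 [376. 193.] [ 86. 123.] 37.2 [[305.0, 216.0], [379.0, 119.0], [447.0, 170.0], [373.0, 268.0]]
0.045 [374. 188.] [ 83. 119.] 37.2 [[305.0, 211.0], [377.0, 116.0], [444.0, 166.0], [372.0, 261.0]]
0.0 [403. -49.] [ 86. 122.] 87.0 [[340.0, -89.0], [461.0, -96.0], [466.0, -9.0], [344.0, -3.0]]
0.045 [400. -48.] [ 84. 118.] 87.0 [[339.0, -86.0], [457.0, -93.0], [462.0, -9.0], [343.0, -3.0]]
```

Request:
jog_arm --rows '[{"x": 13,"y": -15,"fingers": 85},{"x": 26,"y": -30},{"x": 26,"y": -30},{"x": 26,"y": -30},{"x": 26,"y": -30},{"x": 26,"y": -30},{"x": 26,"y": -30},{"x": 26,"y": -30}]'

```text
invalid input
```

Request:
jog_arm --rows '[{"fingers": 85,"x": 13,"y": -15,"z": 0,"ax": 0,"ay": 0,"az": 0},{"fingers": 85,"x": 26,"y": -30,"z": 0,"ax": 0,"ay": 0,"az": 0},{"fingers": 85,"x": 26,"y": -30,"z": 0,"ax": 0,"ay": 0,"az": 0},{"fingers": 85,"x": 26,"y": -30,"z": 0,"ax": 0,"ay": 0,"az": 0},{"fingers": 85,"x": 26,"y": -30,"z": 0,"ax": 0,"ay": 0,"az": 0},{"fingers": 85,"x": 26,"y": -30,"z": 0,"ax": 0,"ay": 0,"az": 0},{"fingers": 85,"x": 26,"y": -30,"z": 0,"ax": 0,"ay": 0,"az": 0},{"fingers": 85,"x": 26,"y": -30,"z": 0,"ax": 0,"ay": 0,"az": 0}]'

```text
t: 1.0
eef_pos: [0.356, -0.336, 0.2313]
tool_rot: [0.0, 0.98, 0.2, 0.0]
contact_force: [0.7, -1.0, 0.3]
gripper_width: 0.998
grasp_force: 0.0
```

Request:
jog_arm --rows '[{"fingers": 85,"x": 27,"y": -33,"z": 0,"ax": 0,"ay": 0,"az": 0},{"fingers": 85,"x": 27,"y": -33,"z": 0,"ax": 0,"ay": 0,"az": 0},{"fingers": 85,"x": 27,"y": -33,"z": 0,"ax": 0,"ay": 0,"az": 0},{"fingers": 85,"x": 27,"y": -33,"z": 0,"ax": 0,"ay": 0,"az": 0},{"fingers": 85,"x": 27,"y": -33,"z": 0,"ax": 0,"ay": 0,"az": 0},{"fingers": 85,"x": 27,"y": -33,"z": 0,"ax": 0,"ay": 0,"az": 0},{"fingers": 85,"x": 27,"y": -33,"z": 0,"ax": 0,"ay": 0,"az": 0},{"fingers": 85,"x": 27,"y": -33,"z": 0,"ax": 0,"ay": 0,"az": 0}]'

```text
t: 1.8
eef_pos: [0.4512, -0.0084, 0.2315]
tool_rot: [0.0, 0.98, 0.2, 0.0]
contact_force: [1.0, -0.8, 0.1]
gripper_width: 0.996
grasp_force: 0.0
```

Request:
jog_arm --rows '[{"fingers": 85,"x": 27,"y": -33,"z": 0,"ax": 0,"ay": 0,"az": 0},{"fingers": 85,"x": 27,"y": -33,"z": 0,"ax": 0,"ay": 0,"az": 0},{"fingers": 85,"x": 27,"y": -33,"z": 0,"ax": 0,"ay": 0,"az": 0},{"fingers": 85,"x": 27,"y": -33,"z": 0,"ax": 0,"ay": 0,"az": 0},{"fingers": 85,"x": 0,"y": 0,"z": 0,"ax": 0,"ay": 0,"az": 8},{"fingers": 85,"x": 0,"y": 0,"z": 0,"ax": 0,"ay": 0,"az": 8},{"fingers": 85,"x": 0,"y": 0,"z": 0,"ax": 0,"ay": 0,"az": 8},{"fingers": 85,"x": 0,"y": 0,"z": 0,"ax": 0,"ay": 0,"az": 8}]'

```text
t: 2.6
eef_pos: [0.4985, 0.1537, 0.2311]
tool_rot: [0.0, 0.997, -0.081, -0.0]
contact_force: [0.5, 1.5, -0.2]
gripper_width: 0.997
grasp_force: 0.0
```

Request:
jog_arm --rows '[{"fingers": 85,"x": 0,"y": 0,"z": 20,"ax": 0,"ay": 0,"az": 5},{"fingers": 85,"x": 0,"y": 0,"z": 30,"ax": 0,"ay": 0,"az": 0},{"fingers": 85,"x": 0,"y": 0,"z": 30,"ax": 0,"ay": 0,"az": 0},{"fingers": 85,"x": 0,"y": 0,"z": 30,"ax": 0,"ay": 0,"az": 0},{"fingers": 85,"x": 0,"y": 0,"z": 20,"ax": 0,"ay": 0,"az": 0},{"fingers": 85,"x": 0,"y": 0,"z": 10,"ax": 0,"ay": 0,"az": 0},{"fingers": 85,"x": 0,"y": 0,"z": 0,"ax": 0,"ay": 0,"az": 0},{"fingers": 85,"x": 0,"y": 0,"z": 0,"ax": 0,"ay": 0,"az": 0}]'

```text
t: 3.4
eef_pos: [0.4992, 0.154, 0.092]
tool_rot: [-0.0, 0.993, -0.121, 0.0]
contact_force: [-0.1, -0.2, 0.7]
gripper_width: 0.995
grasp_force: 0.0
```

Run:
```python
from h import *
from scipy.spatial.transform import Rotation as R
o=bot.get_obs();q=o['tool_rot'];M=R.from_quat([q[1],q[2],q[3],q[0]]).as_matrix()
print(o['eef_pos'],np.degrees(np.arctan2(M[1,0],M[0,0])),M[:,2],o['q'],o['contact_force'])
c=bot.read_camera('scene');cv2.imwrite('pics/s1.png',cv2.resize(c['pixels'][150:330,220:460,::-1],None,fx=3,fy=3))
```

```text
[0.49920734 0.15403143 0.09202844] -13.924613396385736 [ 9.37190480e-04  3.99672696e-04 -9.99999481e-01] [-0.12187453  0.43829198 -0.36535984  2.01783624  0.23118865  0.72345442
 -2.44362661] [-0.09126948 -0.20795731  0.65832341]
```

View pics/s1.png

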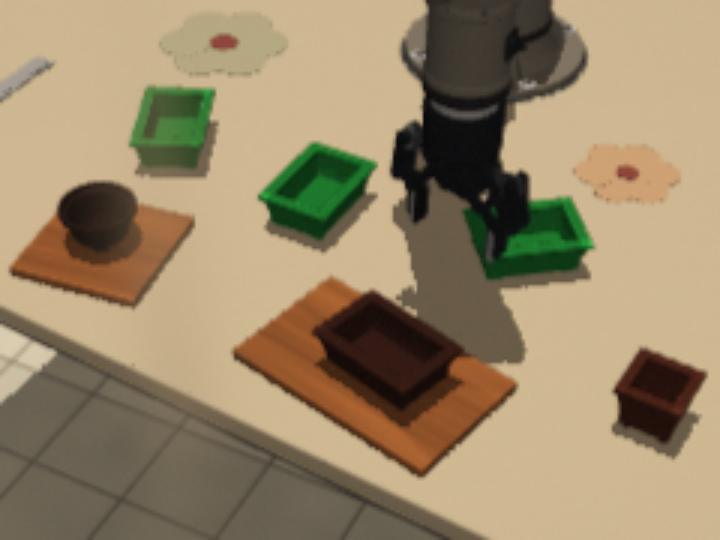

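The fingers hang behind the long board and clear of the green pot; the pot is untouched on the board. I'll narrow the fingers to 60 mm, then go down and feel for the counter.

Request:
jog_arm --rows '[{"fingers": 60,"x": 0,"y": 0,"z": 10,"ax": 0,"ay": 0,"az": 0},{"fingers": 60,"x": 0,"y": 0,"z": 20,"ax": 0,"ay": 0,"az": 0},{"fingers": 60,"x": 0,"y": 0,"z": 20,"ax": 0,"ay": 0,"az": 0},{"fingers": 60,"x": 0,"y": 0,"z": 15,"ax": 0,"ay": 0,"az": 0},{"fingers": 60,"x": 0,"y": 0,"z": 10,"ax": 0,"ay": 0,"az": 0},{"fingers": 60,"x": 0,"y": 0,"z": 7,"ax": 0,"ay": 0,"az": 0},{"fingers": 60,"x": 0,"y": 0,"z": 0,"ax": 0,"ay": 0,"az": 0},{"fingers": 60,"x": 0,"y": 0,"z": 0,"ax": 0,"ay": 0,"az": 0}]'

```text
t: 4.25
eef_pos: [0.499, 0.1539, 0.0097]
tool_rot: [-0.0, 0.993, -0.121, 0.0]
contact_force: [0.4, 0.2, 0.4]
gripper_width: 0.702
grasp_force: 0.0
```

Request:
jog_arm --rows '[{"fingers": 60,"x": 0,"y": 0,"z": 1,"ax": 0,"ay": 0,"az": 0},{"fingers": 60,"x": 0,"y": 0,"z": 1,"ax": 0,"ay": 0,"az": 0},{"fingers": 60,"x": 0,"y": 0,"z": 1,"ax": 0,"ay": 0,"az": 0},{"fingers": 60,"x": 0,"y": 0,"z": 1,"ax": 0,"ay": 0,"az": 0},{"fingers": 60,"x": 0,"y": 0,"z": 1,"ax": 0,"ay": 0,"az": 0},{"fingers": 60,"x": 0,"y": 0,"z": 0,"ax": 0,"ay": 0,"az": 0},{"fingers": 60,"x": 0,"y": 0,"z": 0,"ax": 0,"ay": 0,"az": 0},{"fingers": 60,"x": 0,"y": 0,"z": 0,"ax": 0,"ay": 0,"az": 0}]'

```text
t: 5.05
eef_pos: [0.4987, 0.1537, 0.0043]
tool_rot: [0.0, 0.993, -0.121, -0.0]
contact_force: [0.3, -0.3, 0.3]
gripper_width: 0.697
grasp_force: 0.0
```

Run:
```python
from h import *
c=bot.read_camera('scene');cv2.imwrite('pics/s2.png',cv2.resize(c['pixels'][190:310,280:440,::-1],None,fx=5,fy=5,interpolation=cv2.INTER_CUBIC))
```

```text
(no output)
```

View pics/s2.png

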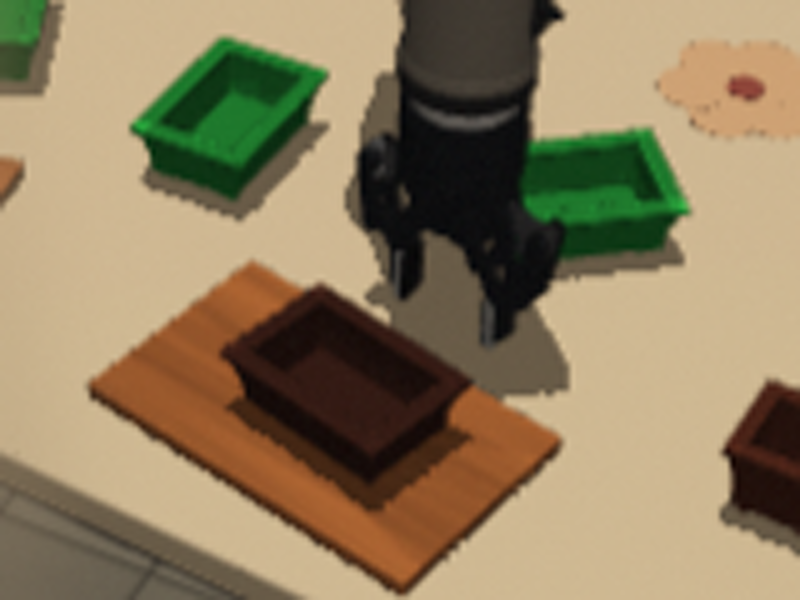

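The fingers stand just behind the board and still slightly above the counter, and nothing has been touched. I'll go on feeling downward.

Request:
jog_arm --rows '[{"fingers": 60,"x": 0,"y": 0,"z": 1,"ax": 0,"ay": 0,"az": 0},{"fingers": 60,"x": 0,"y": 0,"z": 1,"ax": 0,"ay": 0,"az": 0},{"fingers": 60,"x": 0,"y": 0,"z": 1,"ax": 0,"ay": 0,"az": 0},{"fingers": 60,"x": 0,"y": 0,"z": 1,"ax": 0,"ay": 0,"az": 0},{"fingers": 60,"x": 0,"y": 0,"z": 0,"ax": 0,"ay": 0,"az": 0},{"fingers": 60,"x": 0,"y": 0,"z": 0,"ax": 0,"ay": 0,"az": 0},{"fingers": 60,"x": 0,"y": 0,"z": 0,"ax": 0,"ay": 0,"az": 0},{"fingers": 60,"x": 0,"y": 0,"z": 0,"ax": 0,"ay": 0,"az": 0}]'

```text
t: 5.9
eef_pos: [0.4987, 0.1537, 0.0003]
tool_rot: [-0.0, 0.993, -0.121, 0.0]
contact_force: [-1.5, 0.0, -0.1]
gripper_width: 0.698
grasp_force: 0.0
```

Request:
jog_arm --rows '[{"fingers": 60,"x": 0,"y": 0,"z": 1,"ax": 0,"ay": 0,"az": 0},{"fingers": 60,"x": 0,"y": 0,"z": 1,"ax": 0,"ay": 0,"az": 0},{"fingers": 60,"x": 0,"y": 0,"z": 0,"ax": 0,"ay": 0,"az": 0},{"fingers": 60,"x": 0,"y": 0,"z": 0,"ax": 0,"ay": 0,"az": 0},{"fingers": 60,"x": 0,"y": 0,"z": 0,"ax": 0,"ay": 0,"az": 0},{"fingers": 60,"x": 0,"y": 0,"z": 0,"ax": 0,"ay": 0,"az": 0},{"fingers": 60,"x": 0,"y": 0,"z": 0,"ax": 0,"ay": 0,"az": 0},{"fingers": 60,"x": 0,"y": 0,"z": 0,"ax": 0,"ay": 0,"az": 0}]'

```text
t: 6.7
eef_pos: [0.4987, 0.1538, -0.0017]
tool_rot: [-0.0, 0.993, -0.121, 0.0]
contact_force: [-0.1, -0.3, 0.1]
gripper_width: 0.7
grasp_force: 0.0
```

Request:
jog_arm --rows '[{"fingers": 60,"x": 5,"y": 0,"z": 0,"ax": 0,"ay": 0,"az": 0},{"fingers": 60,"x": 5,"y": 0,"z": 0,"ax": 0,"ay": 0,"az": 0},{"fingers": 60,"x": 5,"y": 0,"z": 0,"ax": 0,"ay": 0,"az": 0},{"fingers": 60,"x": 4,"y": 0,"z": 0,"ax": 0,"ay": 0,"az": 0},{"fingers": 60,"x": 2,"y": 0,"z": 0,"ax": 0,"ay": 0,"az": 0},{"fingers": 60,"x": 1,"y": 0,"z": 0,"ax": 0,"ay": 0,"az": 0},{"fingers": 60,"x": 1,"y": 0,"z": 0,"ax": 0,"ay": 0,"az": 0},{"fingers": 60,"x": 1,"y": 0,"z": 0,"ax": 0,"ay": 0,"az": 0}]'

```text
t: 7.5
eef_pos: [0.5219, 0.148, -0.0017]
tool_rot: [0.0, 0.993, -0.121, -0.0]
contact_force: [-0.7, 0.4, -0.2]
gripper_width: 0.703
grasp_force: 0.0
```

Request:
jog_arm --rows '[{"fingers": 60,"x": 1,"y": 0,"z": 0,"ax": 0,"ay": 0,"az": 0},{"fingers": 60,"x": 1,"y": 0,"z": 0,"ax": 0,"ay": 0,"az": 0},{"fingers": 60,"x": 1,"y": 0,"z": 0,"ax": 0,"ay": 0,"az": 0},{"fingers": 60,"x": 1,"y": 0,"z": 0,"ax": 0,"ay": 0,"az": 0},{"fingers": 60,"x": 1,"y": 0,"z": 0,"ax": 0,"ay": 0,"az": 0},{"fingers": 60,"x": 1,"y": 0,"z": 0,"ax": 0,"ay": 0,"az": 0},{"fingers": 60,"x": 1,"y": 0,"z": 0,"ax": 0,"ay": 0,"az": 0},{"fingers": 60,"x": 1,"y": 0,"z": 0,"ax": 0,"ay": 0,"az": 0}]'

```text
t: 8.3
eef_pos: [0.5283, 0.1464, -0.0018]
tool_rot: [0.0, 0.993, -0.121, -0.001]
contact_force: [-6.5, 1.9, 6.0]
gripper_width: 0.7
grasp_force: 3.5
```

Run:
```python
from h import *
measure(name='m1')
```

```text
edge [[ 770.82695423  630.74283635]
 [ 654.63090908 -756.01930754]] yaw -4.789594359067121 res 0.37577894401738376
long [606.4 119.7] [148.2 238. ] yaw -13.91 corner overhang [-213.2  -66.8  -29.1 -175.5] [[506.0, 22.0], [650.0, -14.0], [707.0, 217.0], [563.0, 253.0]]
sq [ 568.1 -224.4] [147.9 148.7] yaw 6.29 corner overhang [-217.5 -188.9  -43.8  -72.4] [[486.0, -159.0], [503.0, -306.0], [650.0, -290.0], [633.0, -142.0]]
dark [ 562.8 -228.5] [82.  83.9] yaw 45.6
dark [513.3 109. ] [170.9 315.9] yaw -60.6
```

View pics/m1.png

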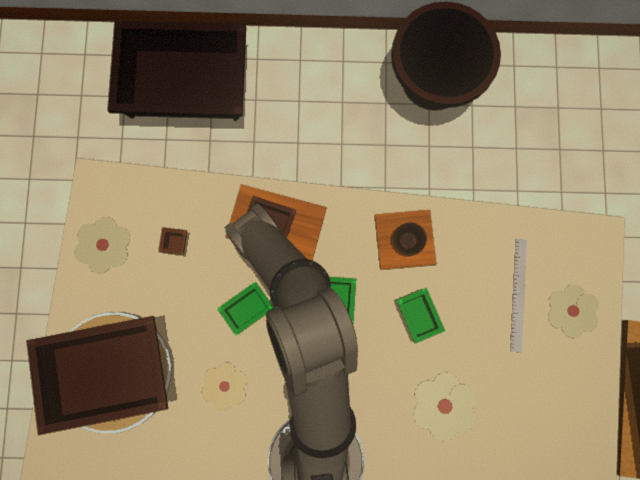

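The push force is 6.5 N, but there is also 6 N upward on the tool, so the tips may be catching the board's upper corner. I'll back off and feel for the counter properly.

Request:
jog_arm --rows '[{"fingers": 60,"x": -4,"y": 0,"z": 0,"ax": 0,"ay": 0,"az": 0},{"fingers": 60,"x": -4,"y": 0,"z": 0,"ax": 0,"ay": 0,"az": 0},{"fingers": 60,"x": -2,"y": 0,"z": 0,"ax": 0,"ay": 0,"az": 0},{"fingers": 60,"x": 0,"y": 0,"z": 1,"ax": 0,"ay": 0,"az": 0},{"fingers": 60,"x": 0,"y": 0,"z": 1,"ax": 0,"ay": 0,"az": 0},{"fingers": 60,"x": 0,"y": 0,"z": 0,"ax": 0,"ay": 0,"az": 0},{"fingers": 60,"x": 0,"y": 0,"z": 0,"ax": 0,"ay": 0,"az": 0},{"fingers": 60,"x": 0,"y": 0,"z": 0,"ax": 0,"ay": 0,"az": 0}]'

```text
t: 9.15
eef_pos: [0.5201, 0.1484, -0.0037]
tool_rot: [-0.0, 0.993, -0.121, 0.0]
contact_force: [-0.5, -0.5, 0.6]
gripper_width: 0.696
grasp_force: 0.0
```

Request:
jog_arm --rows '[{"fingers": 60,"x": 0,"y": 0,"z": 1,"ax": 0,"ay": 0,"az": 0},{"fingers": 60,"x": 0,"y": 0,"z": 1,"ax": 0,"ay": 0,"az": 0},{"fingers": 60,"x": 0,"y": 0,"z": 0,"ax": 0,"ay": 0,"az": 0},{"fingers": 60,"x": 0,"y": 0,"z": 0,"ax": 0,"ay": 0,"az": 0},{"fingers": 60,"x": 0,"y": 0,"z": 0,"ax": 0,"ay": 0,"az": 0},{"fingers": 60,"x": 0,"y": 0,"z": 0,"ax": 0,"ay": 0,"az": 0},{"fingers": 60,"x": 0,"y": 0,"z": 0,"ax": 0,"ay": 0,"az": 0},{"fingers": 60,"x": 0,"y": 0,"z": 0,"ax": 0,"ay": 0,"az": 0}]'

```text
t: 9.95
eef_pos: [0.5202, 0.1485, -0.005]
tool_rot: [0.0, 0.993, -0.121, 0.0]
contact_force: [-2.2, -0.5, 8.2]
gripper_width: 0.7
grasp_force: 4.4
```

The counter is touched at TCP z ≈ -5 mm, so the tips had been about 3 mm up and squarely on the board's side. I'll raise 4 mm and push.

Request:
jog_arm --rows '[{"fingers": 60,"x": 0,"y": 0,"z": -4,"ax": 0,"ay": 0,"az": 0},{"fingers": 60,"x": 4,"y": 0,"z": 0,"ax": 0,"ay": 0,"az": 0},{"fingers": 60,"x": 2,"y": 0,"z": 0,"ax": 0,"ay": 0,"az": 0},{"fingers": 60,"x": 2,"y": 0,"z": 0,"ax": 0,"ay": 0,"az": 0},{"fingers": 60,"x": 2,"y": 0,"z": 0,"ax": 0,"ay": 0,"az": 0},{"fingers": 60,"x": 2,"y": 0,"z": 0,"ax": 0,"ay": 0,"az": 0},{"fingers": 60,"x": 2,"y": 0,"z": 0,"ax": 0,"ay": 0,"az": 0},{"fingers": 60,"x": 2,"y": 0,"z": 0,"ax": 0,"ay": 0,"az": 0}]'

```text
t: 10.75
eef_pos: [0.5318, 0.1455, -0.0022]
tool_rot: [0.001, 0.993, -0.12, -0.003]
contact_force: [-9.3, 2.5, 9.0]
gripper_width: 0.706
grasp_force: 5.2
```

Run:
```python
from h import *
measure(name='m2')
c=bot.read_camera('scene');cv2.imwrite('pics/s3.png',cv2.resize(c['pixels'][190:310,280:440,::-1],None,fx=5,fy=5,interpolation=cv2.INTER_CUBIC))
```

```text
edge [[ 770.59619381  630.72454347]
 [ 654.70001777 -756.02247512]] yaw -4.777342918380659 res 0.4084825741514919
long [610.8 118.9] [147.  237.9] yaw -14.1 corner overhang [-208.4  -63.3  -24.8 -169.9] [[511.0, 21.0], [653.0, -14.0], [711.0, 216.0], [568.0, 252.0]]
sq [ 568.2 -224.6] [148.  148.8] yaw 6.42 corner overhang [-217.6 -188.6  -43.4  -72.3] [[486.0, -159.0], [503.0, -307.0], [650.0, -290.0], [633.0, -142.0]]
dark [ 562.9 -228.5] [82. 84.] yaw 45.8
dark [520.1 109.4] [167.  319.9] yaw -60.3
```

View pics/s3.png

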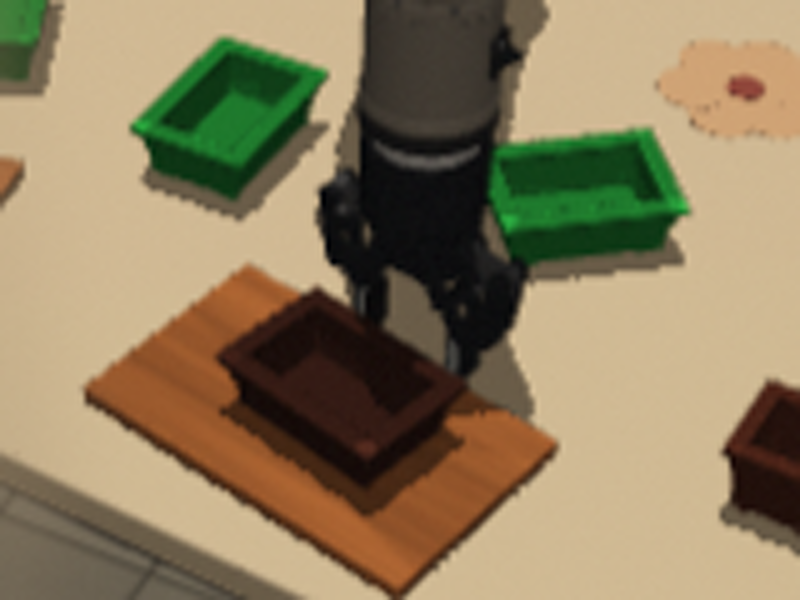

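The board has moved about 4 mm with both fingers on its rear side. The pot rides along and the fingers are clear of its lip. I'll go on pushing while turning counter-clockwise.

Request:
jog_arm --rows '[{"fingers": 60,"x": 1,"y": 0,"z": -0.5,"ax": 0,"ay": 0,"az": -0.1},{"fingers": 60,"x": 2,"y": 0,"z": 0,"ax": 0,"ay": 0,"az": -0.3},{"fingers": 60,"x": 2,"y": 0,"z": 0,"ax": 0,"ay": 0,"az": -0.3},{"fingers": 60,"x": 2,"y": 0,"z": 0,"ax": 0,"ay": 0,"az": -0.3},{"fingers": 60,"x": 2,"y": 0,"z": 0,"ax": 0,"ay": 0,"az": -0.3},{"fingers": 60,"x": 2,"y": 0,"z": 0,"ax": 0,"ay": 0,"az": -0.3},{"fingers": 60,"x": 2,"y": 0,"z": 0,"ax": 0,"ay": 0,"az": -0.3},{"fingers": 60,"x": 2,"y": 0,"z": 0,"ax": 0,"ay": 0,"az": -0.3}]'

```text
t: 11.65
eef_pos: [0.5503, 0.1411, -0.0012]
tool_rot: [0.0, 0.995, -0.102, -0.0]
contact_force: [-2.9, 0.0, -2.3]
gripper_width: 0.699
grasp_force: 1.3
```

Request:
jog_arm --rows '[{"fingers": 60,"x": 2,"y": 0,"z": 0,"ax": 0,"ay": 0,"az": -0.3},{"fingers": 60,"x": 2,"y": 0,"z": 0,"ax": 0,"ay": 0,"az": -0.3},{"fingers": 60,"x": 2,"y": 0,"z": 0,"ax": 0,"ay": 0,"az": -0.3},{"fingers": 60,"x": 2,"y": 0,"z": 0,"ax": 0,"ay": 0,"az": -0.3},{"fingers": 60,"x": 2,"y": 0,"z": 0,"ax": 0,"ay": 0,"az": -0.3},{"fingers": 60,"x": 2,"y": 0,"z": 0,"ax": 0,"ay": 0,"az": -0.3},{"fingers": 60,"x": 2,"y": 0,"z": 0,"ax": 0,"ay": 0,"az": -0.3},{"fingers": 60,"x": 2,"y": 0,"z": 0,"ax": 0,"ay": 0,"az": -0.3}]'

```text
t: 12.45
eef_pos: [0.566, 0.1382, -0.0012]
tool_rot: [0.0, 0.997, -0.081, -0.0]
contact_force: [-3.9, -0.5, -1.3]
gripper_width: 0.702
grasp_force: 1.4
```

Run:
```python
from h import *
measure(name='m3')
c=bot.read_camera('scene');cv2.imwrite('pics/s4.png',cv2.resize(c['pixels'][190:310,280:440,::-1],None,fx=5,fy=5,interpolation=cv2.INTER_CUBIC))
```

```text
edge [[ 770.43988318  630.71215238]
 [ 654.48037495 -756.01240784]] yaw -4.780018488420098 res 0.545949781242939
long [645.5 117.5] [149.  238.2] yaw -9.78 corner overhang [-166.4  -18.     2.8 -145.6] [[552.0, 13.0], [699.0, -12.0], [739.0, 222.0], [592.0, 248.0]]
sq [ 568.2 -224.6] [148.1 148.4] yaw 6.48 corner overhang [-217.3 -188.3  -43.1  -72.1] [[486.0, -159.0], [503.0, -307.0], [650.0, -290.0], [633.0, -142.0]]
dark [ 562.8 -228.5] [82.  83.9] yaw 45.6
dark [532.6  87.1] [173.8 366.9] yaw -59.1
```

View pics/s4.png

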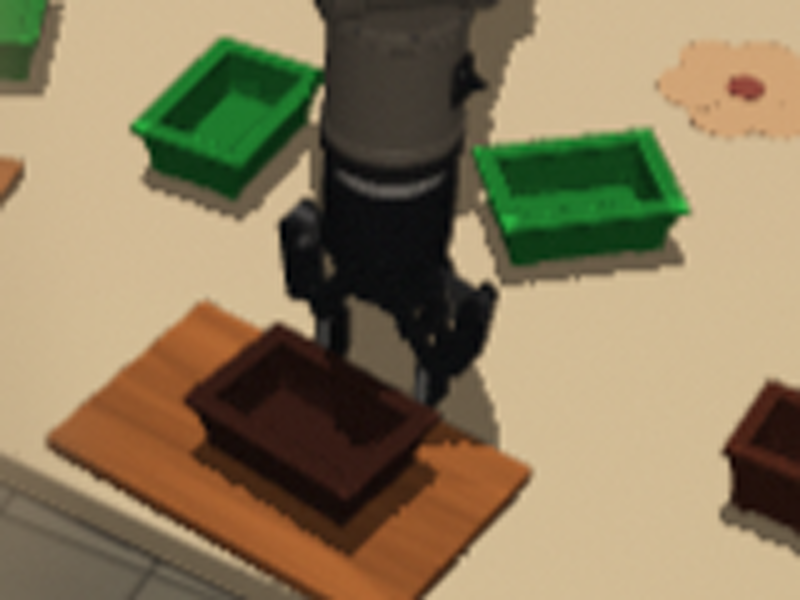

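The board follows cleanly: its yaw is now -9.8° against the edge's -4.8°, and the front sits about 8 mm short of the edge. The pot stays in place.

Request:
jog_arm --rows '[{"fingers": 60,"x": 2,"y": 0,"z": 0,"ax": 0,"ay": 0,"az": -0.3},{"fingers": 60,"x": 2,"y": 0,"z": 0,"ax": 0,"ay": 0,"az": -0.3},{"fingers": 60,"x": 2,"y": 0,"z": 0,"ax": 0,"ay": 0,"az": -0.3},{"fingers": 60,"x": 2,"y": 0,"z": 0,"ax": 0,"ay": 0,"az": -0.3},{"fingers": 60,"x": 2,"y": 0,"z": 0,"ax": 0,"ay": 0,"az": -0.3},{"fingers": 60,"x": 2,"y": 0,"z": 0,"ax": 0,"ay": 0,"az": -0.3},{"fingers": 60,"x": 2,"y": 0,"z": 0,"ax": 0,"ay": 0,"az": -0.3},{"fingers": 60,"x": 2,"y": 0,"z": 0,"ax": 0,"ay": 0,"az": -0.3}]'

```text
t: 13.35
eef_pos: [0.5811, 0.1359, -0.0012]
tool_rot: [0.0, 0.998, -0.06, -0.001]
contact_force: [-5.3, -0.2, 1.9]
gripper_width: 0.702
grasp_force: 2.6
```

Request:
jog_arm --rows '[{"fingers": 60,"x": 2,"y": 0,"z": 0,"ax": 0,"ay": 0,"az": -0.3},{"fingers": 60,"x": 2,"y": 0,"z": 0,"ax": 0,"ay": 0,"az": -0.3},{"fingers": 60,"x": 2,"y": 0,"z": 0,"ax": 0,"ay": 0,"az": -0.3},{"fingers": 60,"x": 2,"y": 0,"z": 0,"ax": 0,"ay": 0,"az": -0.3},{"fingers": 60,"x": 2,"y": 0,"z": 0,"ax": 0,"ay": 0,"az": -0.3},{"fingers": 60,"x": 2,"y": 0,"z": 0,"ax": 0,"ay": 0,"az": -0.3},{"fingers": 60,"x": 2,"y": 0,"z": 0,"ax": 0,"ay": 0,"az": -0.3},{"fingers": 60,"x": 2,"y": 0,"z": 0,"ax": 0,"ay": 0,"az": -0.3}]'

```text
t: 14.15
eef_pos: [0.5969, 0.1342, -0.0012]
tool_rot: [0.0, 0.999, -0.039, -0.001]
contact_force: [-5.8, -0.6, 2.2]
gripper_width: 0.701
grasp_force: 2.7
```

```bash
sed -i 's/m\[:165\]=0;m\[300:\]=0/m[:120]=0;m[300:]=0/' h.py
python3 - <<'E'
from h import *
measure(name='m4')
E
```

```text
edge [[ 771.2848751   630.77913675]
 [ 654.75334766 -756.02491948]] yaw -4.80321382068939 res 0.6176381449497796
long [679.  118.7] [147.3 238.1] yaw -6.3 corner overhang [-125.9   21.4   27.6 -119.6] [[593.0, 8.0], [739.0, -8.0], [765.0, 229.0], [619.0, 245.0]]
sq [ 568.1 -224.5] [148.  148.7] yaw 6.39 corner overhang [-217.8 -189.   -43.8  -72.6] [[486.0, -159.0], [503.0, -307.0], [650.0, -290.0], [633.0, -142.0]]
dark [ 562.8 -228.5] [82.  83.9] yaw 45.6
dark [539.7  66.7] [174.9 380.5] yaw -57.3
```

```bash
cat >> h.py <<'E'
def front():
    "front long side of the long board: yaw, overhang at the ends"
    c=bot.read_camera('top');h,s,v=cv2.split(cv2.cvtColor(c['pixels'],cv2.COLOR_RGB2HSV))
    m=((h<17)&(s>150)&(v>90)).astype(np.uint8);m[:120]=0;m[300:]=0;m[:,350:]=0
    k=max(cv2.findContours(m,0,cv2.CHAIN_APPROX_NONE)[0],key=cv2.contourArea)[:,0]
    us=range(k[:,0].min()+15,k[:,0].max()-18);p=np.array([(u,k[k[:,0]==u,1].min()-.5) for u in us])
    P=ray(c,p,.012)*1000;vx,vy,x0,y0=cv2.fitLine(P.astype(np.float32),cv2.DIST_HUBER,0,.1,.01).ravel()
    vx,vy=np.array([vx,vy])*np.sign(vy);ed=np.array([654.65,-756.02]);a=np.radians(-4.79);n=np.array([np.cos(a),np.sin(a)])
    print('front yaw',np.degrees(np.arctan2(-vx,vy)),'overhang ends',((P[[0,-1]]-ed)@n).round(1),'mid',(np.array([x0,y0])-ed)@n)
E
python3 - <<'E'
from h import *
front()
E
```

```text
front yaw -6.225571 overhang ends [26.6 23.9] mid 25.097991063042606
```

Request:
jog_arm --rows '[{"fingers": 60,"x": 1,"y": 0,"z": 0,"ax": 0,"ay": 0,"az": -0.3},{"fingers": 60,"x": 2,"y": 0,"z": 0,"ax": 0,"ay": 0,"az": -0.3},{"fingers": 60,"x": 2,"y": 0,"z": 0,"ax": 0,"ay": 0,"az": -0.3},{"fingers": 60,"x": 2,"y": 0,"z": 0,"ax": 0,"ay": 0,"az": -0.3},{"fingers": 60,"x": 2,"y": 0,"z": 0,"ax": 0,"ay": 0,"az": -0.3},{"fingers": 60,"x": 2,"y": 0,"z": 0,"ax": 0,"ay": 0,"az": 0},{"fingers": 60,"x": 2,"y": 0,"z": 0,"ax": 0,"ay": 0,"az": 0},{"fingers": 60,"x": 1,"y": 0,"z": 0,"ax": 0,"ay": 0,"az": 0}]'

```text
t: 15.05
eef_pos: [0.6111, 0.1333, -0.0012]
tool_rot: [0.0, 1.0, -0.026, -0.0]
contact_force: [-6.8, 0.4, 1.5]
gripper_width: 0.701
grasp_force: 2.8
```

Run:
```python
from h import *
front()
```

```text
front yaw -4.2810783 overhang ends [37.4 40.2] mid 38.69892159069944
```

Request:
jog_arm --rows '[{"fingers": 60,"x": 1,"y": 0,"z": 0,"ax": 0,"ay": 0,"az": 0.1},{"fingers": 60,"x": 2,"y": 0,"z": 0,"ax": 0,"ay": 0,"az": 0.2},{"fingers": 60,"x": 2,"y": 0,"z": 0,"ax": 0,"ay": 0,"az": 0.2},{"fingers": 60,"x": 2,"y": 0,"z": 0,"ax": 0,"ay": 0,"az": 0},{"fingers": 60,"x": 2,"y": 0,"z": 0,"ax": 0,"ay": 0,"az": 0},{"fingers": 60,"x": 1,"y": 0,"z": 0,"ax": 0,"ay": 0,"az": 0},{"fingers": 60,"x": 1,"y": 0,"z": 0,"ax": 0,"ay": 0,"az": 0},{"fingers": 60,"x": 0,"y": 0,"z": 0,"ax": 0,"ay": 0,"az": 0}]'

```text
t: 15.9
eef_pos: [0.6221, 0.1331, -0.0012]
tool_rot: [0.0, 1.0, -0.03, -0.0]
contact_force: [-5.1, 0.2, 1.1]
gripper_width: 0.705
grasp_force: 2.6
```

Run:
```python
from h import *
front()
```

```text
front yaw -3.5523448 overhang ends [48.5 51. ] mid 48.6433937055083
```

Request:
jog_arm --rows '[{"fingers": 60,"x": -2,"y": 0,"z": 0,"ax": 0,"ay": 0,"az": 0},{"fingers": 60,"x": -4,"y": 0,"z": 0,"ax": 0,"ay": 0,"az": 0},{"fingers": 60,"x": -8,"y": 0,"z": 0,"ax": 0,"ay": 0,"az": 0},{"fingers": 60,"x": -10,"y": 0,"z": 0,"ax": 0,"ay": 0,"az": 0},{"fingers": 60,"x": -10,"y": 0,"z": -10,"ax": 0,"ay": 0,"az": 0},{"fingers": 60,"x": -10,"y": 0,"z": -30,"ax": 0,"ay": 0,"az": 0},{"fingers": 60,"x": -10,"y": 0,"z": -30,"ax": 0,"ay": 0,"az": 0},{"fingers": 60,"x": -10,"y": 0,"z": -30,"ax": 0,"ay": 0,"az": 0}]'

```text
t: 16.75
eef_pos: [0.5575, 0.1369, 0.1004]
tool_rot: [0.0, 1.0, -0.03, 0.0]
contact_force: [-0.1, 0.5, -0.1]
gripper_width: 0.702
grasp_force: 0.0
```

Request:
jog_arm --rows '[{"fingers": 60,"x": -20,"y": 20,"z": -20,"ax": 0,"ay": 0,"az": 0},{"fingers": 60,"x": -20,"y": 30,"z": -10,"ax": 0,"ay": 0,"az": 0},{"fingers": 60,"x": -10,"y": 35,"z": 0,"ax": 0,"ay": 0,"az": 0},{"fingers": 60,"x": 0,"y": 35,"z": 0,"ax": 0,"ay": 0,"az": 0},{"fingers": 60,"x": 0,"y": 35,"z": 0,"ax": 0,"ay": 0,"az": 0},{"fingers": 60,"x": 0,"y": 35,"z": 0,"ax": 0,"ay": 0,"az": 0},{"fingers": 60,"x": 0,"y": 20,"z": 0,"ax": 0,"ay": 0,"az": 0},{"fingers": 60,"x": 0,"y": 0,"z": 0,"ax": 0,"ay": 0,"az": 0}]'

```text
t: 17.55
eef_pos: [0.4948, -0.0732, 0.1293]
tool_rot: [0.001, 0.999, -0.033, 0.0]
contact_force: [-0.1, 0.2, -0.9]
gripper_width: 0.702
grasp_force: 0.0
```

Run:
```python
from h import *
front();front();measure(name='m5')
im=cv2.imread('pics/m5.png');cv2.imwrite('pics/m5c.png',cv2.resize(im[140:290,190:390],None,fx=4,fy=4,interpolation=cv2.INTER_CUBIC))
```

```text
front yaw -3.654367 overhang ends [47.6 51. ] mid 48.82032560510547
front yaw -3.672733 overhang ends [47.6 51. ] mid 48.8259709147875
edge [[ 770.88774066  630.74765503]
 [ 654.82558011 -756.02823024]] yaw -4.784054088143182 res 0.5670098337050433
long [702.8 121.5] [148.9 237.7] yaw -3.49 corner overhang [ -97.2   51.7   46.3 -102.5] [[621.0, 7.0], [770.0, -2.0], [784.0, 236.0], [636.0, 245.0]]
sq [ 568.5 -228.1] [141.5 148.2] yaw -83.5 corner overhang [-216.6 -188.9  -43.6  -71.2] [[487.0, -166.0], [503.0, -307.0], [650.0, -290.0], [634.0, -149.0]]
dark [485.2 -52.7] [ 61.7 192.3] yaw -59.6
dark [ 562.8 -228.5] [82.  83.9] yaw 45.6
dark [701.  136.9] [ 85.2 116.7] yaw -6.8
```

View pics/m5c.png

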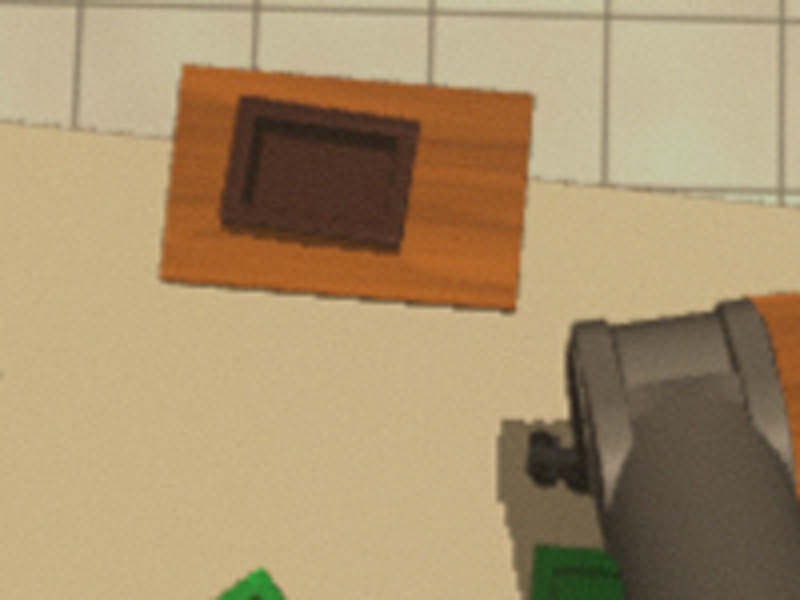

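The view is clear. The long side overhangs 46–52 mm and is about 1.2° off parallel. The pot is unchanged on the board (offset -3/+15 mm, as at the start), nothing else has moved, and the arm is free. I'm handing in.

```bash
python3 -c "
from station import bot
print(bot.hand_in())"
```

```text
the job is handed in; nothing more can be done
None
```

The job is handed in: the long board lies with its long side about 46–52 mm past the far edge, roughly 1.2° off parallel, the oblong pot is still in place on it, and as far as the cameras show nothing else was moved.

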